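# Post the finished test cartridge into the drop box

## Task

Put the long two-port test cartridge on the loading ledge of the drop box, in line with the lane, and push it through the sprung flap until it falls down inside and the flap snaps shut behind it. Leave the short cartridge where it is.

Things in the scene. Friction and masses are not known exactly. Their poses are not given: they have to be found in the camera images.
- long_cartridge: the longest white plastic cartridge, a block 110 x 36 x 34 mm high, two flush round ports on top, 150 g. Origin: centre of its underside; x = its length, y = its width, z up. Ends alike, either may go first. Among it on the table: a short cartridge and a square block of the same plastic and height.
- short_cartridge: a cartridge of the same section but only 55 mm long (55 x 36 x 34 mm), with one port. Origin: centre of its underside, x along its length. To be left alone.
- drop_box: fixed white box, clear roof. Origin: on the table under the shut flap; x = pushing direction, y across. In front a metal ledge, top 50 mm up, x -165 to -38 mm; lane y -33 to 33 between cheeks 6 mm high. From x -38 the floor drops to 5 mm up, so what is pushed off the ledge falls in. Mouth at x 0, 80 wide, to 106 mm up; roof 113 mm high, x 0 to 165. Fingers can follow to x 0, not under the roof.
- flap (a joint): the grey flap, 76 mm wide and 54 mm high, hung in the mouth at x = 3 mm from a level hinge 106 mm above the table. 0 = shut (hanging plumb), grows as it swings inwards and up, to 1.45 rad. A spring of about 0.02 N m at shut, 0.04 N m fully open, closes it; a cartridge pushes it open with 1 to 3 N.
There are look-alikes about, which are no part of the job. What is shaped like the long_cartridge but green is not meant.

How it is judged:
By the outcome, as a careful person would: the job done as asked, in the order asked, and still so for the second after the job is handed in, with the robot touching nothing.
It also fails if it takes over 48 s, if anything falls off the work surface, if the arm or the gripper's body presses on something with over 40 N, if the wrist force passes 120 N, or if a joint passes its speed limit or range.

## Robot

A 7-joint arm with a two-finger parallel gripper is mounted at the origin on the work surface. World frame = base frame: x ahead of the robot, y to its left, z up, the work surface at z = 0. Lengths are in m, angles in rad, forces in N, time in s.
With the tool pointing down it reaches from about 0.425 to 0.925 m from the base axis. Payload 6.8 kg.
Tool frame: the origin (TCP) lies midway between the tips of the shut fingers; the grasp point (between the pads) lies 19 mm behind it; z points along the fingers, y is the line along which they close (so a half turn about z gives the same grasp; the last joint's range is limited). The gripper opens to 85 mm and grips with 20 to 120 N. Pads are 22 mm wide; open, the fingers measure 114 mm over their backs; the gripper's body (76 mm by 85 mm) begins 54 mm behind the grasp point. The pads swing forward as they close: fully open they stand 13 mm farther back than shut.
Start: joints at [1.137, 0.477, 0.022, 1.555, -0.011, 1.109, -0.083], TCP at [0.216, -0.64, 0.231] pointing down, gripper open.
Joint ranges: [-2.96, 2.96], [-0.34, 2.1], [-1.41, 1.46], [0.24, 2.44], [-1.37, 4.51], [0.17, 1.92], [-2.96, 2.96]. Speed limits (rad/s): [2.39, 2.39, 3.14, 3.14, 3.14, 3.14, 3.14].

## Interface

Orientations are given as a rotation vector (axis times angle).
In Python, from bench import r gives the robot as it stands.
- The arm moves only by the tool servo_tool, never from a script. Its arguments are lists of equal length, an entry for each row: "turn": the turn, a rotation vector about the world's x, y, z in units of 5 degrees (1.0 is 5 degrees), a list of three; "slide": the shift along the world's x, y, z in units of 30 mm (1.0 is 30 mm), a list of three; "hand": the opening, from 0 (shut) to 1 (fully open). In form: {"turn": [[rx, ry, rz], ...], "slide": [[dx, dy, dz], ...], "hand": [hand, ...]}. A call has 1 to 8 rows; each row is the pose to reach, as a shift and turn from the pose commanded when the call began; what a row does not reach only later rows make up. A row lasts 1/8 s, in which the tool goes at most 62.5 mm and 10.7 degrees, less where a joint would pass 70% of its speed; a pose out of reach is approached as far as the arm can. A call with a gripper value outside its range is refused whole. The fingers move at their own pace and stop on an object; "squeeze" is the grip in N (left out, the last holds). Time passes only in rows, so rows that repeat a pose let the fingers close. It gives the time, the measured TCP pose, the force, the opening and the grip force at its end, in the units of the state.
- r.get_obs(): the state, without advancing time (a new reading comes with each control period).
- r.grab_frame(name): name is "scene" or "top"; returns (picture, depth): 480x640x3 uint8, red, green, blue; 480x640 float32, m along the optical axis (not along the pixel's ray), 0 where there is no reading.
- r.get_calibration(name): a dict with "fovy" (degrees; the focal length in pixels is half the picture's height over the tangent of half this angle, whatever the lens; pixels are square), "cx", "cy" (the principal point, pixels), "R" (3x3) and "t" (3): a world point X has camera coordinates R X + t. Camera axes: x right, y down, z forward; pixel columns grow to the right and rows downward; lengths in m; the calibration is good to about 2 mm. A picture is of the moment at which its call begins. get_calibration takes no time and is no camera call.
- r.hand_in(): hands the job in; it is judged then, once.
The state is a dict: "clock": time; "joints": joint angles; "qvel": joint speeds; "tau": joint torques, N m; "tcp_pos": TCP position; "orientation": TCP orientation; "contact_force": force on the tool from outside, world axes, zero at the start; "moment": the same for the moment, N m; "grip_width": finger opening in m; "gripper_force": force on a finger pad.
Only numpy, scipy, OpenCV 4.12 (cv2) and the standard library are available. Lean on these libraries where they do the work, as an engineer would, in place of code of your own. Each camera call takes 0.05 s, during which the arm holds its last target. There are 200 camera calls.

## Working session

There is one attempt and no reset: what is moved stays moved. The work goes in short steps, Python scripts to look and compute and a tool call to move; the robot and the scene stay as the last step left them, time stands still between calls to the robot, and variables do not carry over. Pictures are saved under pics/ and viewed, at most 12 in all, crops included, and the job is handed in when it is done.

Besides the shell and the picture viewer there is one more tool, called by a JSON object that holds its "op" and its "data", one argument or row to a line. servo_tool: Moves the arm, as the interface text tells. Its arguments: {"type":"object","properties":{"turn":{"type":"array"},"slide":{"type":"array"},"hand":{"type":"array"},"squeeze":{"type":"number"}},"required":["turn","slide","hand"]}

```bash
mkdir -p pics; cat > h.py <<'E'
import numpy as np, cv2
from bench import r
def grab(n,f):
    p,d=r.grab_frame(n); cv2.imwrite('pics/'+f+'.png',p[:,:,::-1]); np.save(f'pics/{f}.npy',d); return p,d
def world(n,d,u,v,z=None):
    c=r.get_calibration(n); f=240/np.tan(np.radians(c['fovy'])/2); R=np.array(c['R']);t=np.array(c['t'])
    ray=np.array([(u-c['cx'])/f,(v-c['cy'])/f,1])
    if z is None: return R.T@(ray*d[int(round(v)),int(round(u))]-t)
    o=-R.T@t; w=R.T@ray; return o+w*(z-o[2])/w[2]
E
python3 - <<'E'
from h import *
for n in('top','scene'):
    grab(n,n+'0'); print(n,r.get_calibration(n))
print(r.get_obs())
E
```

```text
top {'fovy': 45.134075944154446, 'cx': 312.3716460231699, 'cy': 243.7374046927769, 'R': array([[ 0.00694443, -0.99992514,  0.01007458],
       [-0.99685385, -0.00771789, -0.07888496],
       [ 0.07895681, -0.00949507, -0.99683282]]), 't': array([-0.1198753 ,  0.45174709,  1.21908495])}
scene {'fovy': 44.841554156237414, 'cx': 306.50801817092656, 'cy': 249.40979094515117, 'R': array([[ 0.21598862,  0.97636446, -0.00783327],
       [ 0.52573525, -0.12305456, -0.84170067],
       [-0.82277054,  0.17767954, -0.5398876 ]]), 't': array([-0.00319295, -0.15547977,  1.41429166])}
{'clock': 0.1, 'joints': array([ 1.13686582,  0.47772461,  0.02233352,  1.5563232 , -0.01152679,
        1.10932777, -0.08311637]), 'qvel': array([-3.73101246e-04, -2.91183903e-03,  3.12289801e-05, -1.41915057e-03,
        1.13325960e-03,  4.96672130e-04,  1.27648928e-03]), 'tau': array([ 4.37809809e-03, -5.97755313e+01,  1.61396038e+00, -2.81953132e+01,
        1.29218650e-02,  5.01277100e-03, -1.73568236e-05]), 'tcp_pos': array([ 0.21589784, -0.63898205,  0.23043036]), 'orientation': array([-3.09839905e+00, -5.09290415e-01,  5.64001378e-04]), 'contact_force': array([ 0.13683932, -1.03263362, -0.1477483 ]), 'moment': array([ 0.04821572, -0.02109775,  0.00799573]), 'gripper_force': 0.0, 'grip_width': 0.08553796878457291}
```

View pics/top0.png

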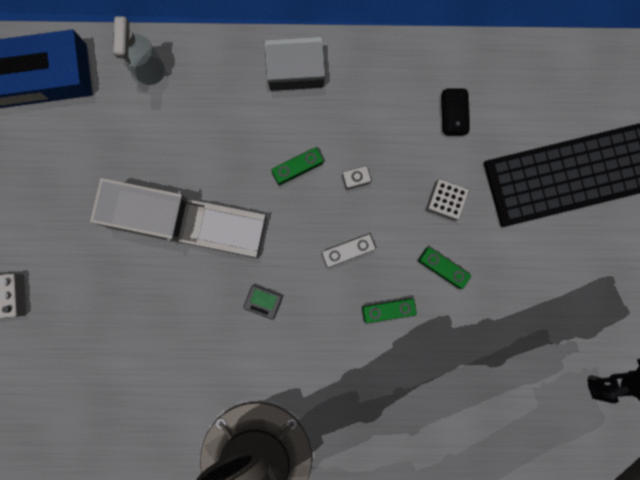

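View pics/scene0.png

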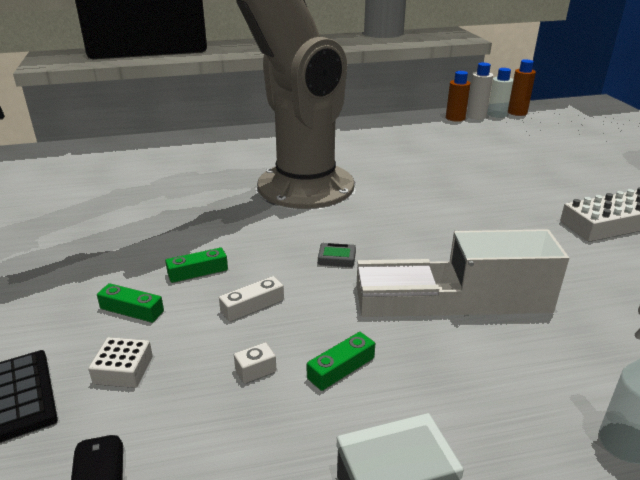

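Candidates in the top picture:
- white two-port at (348,250)
- short one-port at (356,177)
- square block at (448,199)
- green ones at (298,166), (444,267) and (389,310)

I choose the white two-port at (348,250). The box is at (90-265, 180-258) with its ledge to the right, so pushing goes left. I'll check both in close crops.

```bash
python3 - <<'E'
import cv2,numpy as np
p=cv2.imread('pics/top0.png')
a=cv2.resize(p[170:270,80:280],None,fx=4,fy=4,interpolation=2)
b=cv2.resize(p[225:275,300:400],None,fx=4,fy=4,interpolation=2)
b=np.pad(b,((0,0),(0,400),(0,0)))
cv2.imwrite('pics/c.png',np.vstack([a,b]))
E
```

```text
(no output)
```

View pics/c.png

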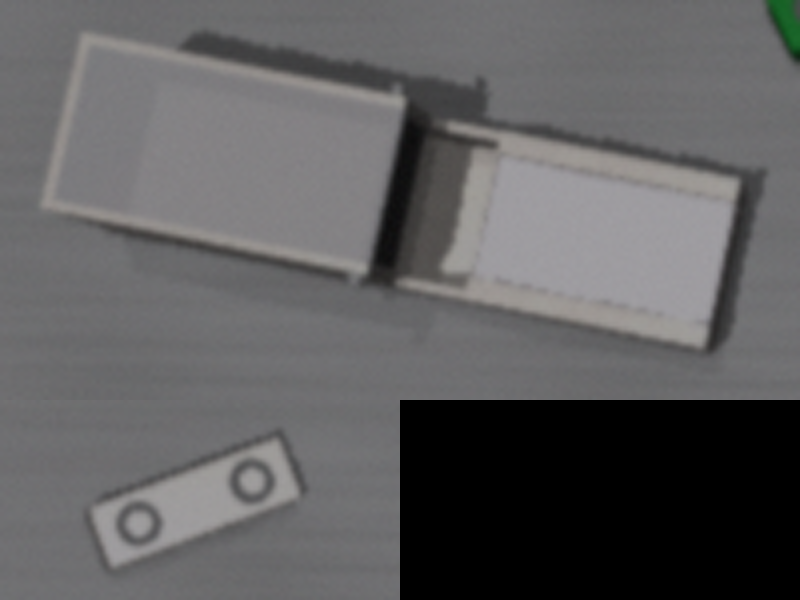

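The crop shows a white two-port block, corners at (90,508), (280,432), (303,494) and (112,570). The roof corners are (85,33), (42,208), (408,97) and (360,280). The ledge's outer end is (742,178)-(712,350).

```bash
python3 - <<'E'
from h import *
W=lambda u,v,z,o:world('top',None,o[0]+u/4-.4,o[1]+v/4-.4,z)
o=(300,125)
C=[W(u,v,.034,o) for u,v in[(90,508),(280,432),(303,494),(112,570)]]
c=np.mean(C,0); x=(C[0]+C[3]-C[1]-C[2])/2; print('cart',c,np.linalg.norm(x),np.degrees(np.arctan2(x[1],x[0])))
o=(80,170)
B=[W(u,v,.113,o) for u,v in[(85,33),(42,208),(408,97),(360,280)]]
L=[W(u,v,.056,o) for u,v in[(742,178),(712,350)]]
bm=(B[0]+B[1])/2;fm=(B[2]+B[3])/2;lm=(L[0]+L[1])/2
print(bm,fm,lm)
for a,b in((bm,fm),(fm,lm),(bm,lm)):
    e=(a-b)[:2];print(np.linalg.norm(e),np.degrees(np.arctan2(e[1],e[0])))
e=(bm-lm)[:2];e/=np.linalg.norm(e)
e2=((bm-fm)[:2]);
org=np.mean([bm[:2]-.165*e,fm[:2],lm[:2]+.165*e],0);print('org',org,bm[:2]-.165*e,lm[:2]+.165*e,e)
o=r.get_obs()
from scipy.spatial.transform import Rotation as T
print(T.from_rotvec(o['orientation']).as_matrix())
E
```

```text
cart [ 0.43905859 -0.19335178  0.034     ] 0.10878164532092278 112.17411815498693
[0.52948415 0.31506554 0.113     ] [0.49686135 0.1556714  0.113     ] [ 0.46591865 -0.01006781  0.056     ]
0.16269830456971648 78.4331569762261
0.16860290222416469 79.42490133577985
0.3312888032279376 78.9378670314202
org [0.49742138 0.15355638] [0.49782504 0.15313129] [0.49757775 0.15186644] [0.19187338 0.98141969]
[[ 9.47385143e-01  3.20095316e-01 -6.16581469e-04]
 [ 3.20095897e-01 -9.47383901e-01  1.53628152e-03]
 [-9.23828382e-05 -1.65281549e-03 -9.99998630e-01]]
```

{"op": "servo_tool", "data": {
  "turn": [
    [0, 0, 2.1],
    [0, 0, 4.2],
    [0, 0, 6.3],
    [0, 0, 8.4],
    [0, 0, 10.4],
    [0, 0, 12.4],
    [0, 0, 14],
    [0, 0, 15.5]
  ],
  "slide": [
    [0.8, 1.6, -0.2],
    [1.6, 3.3, -0.5],
    [2.5, 5, -0.8],
    [3.4, 6.7, -1.1],
    [4.2, 8.4, -1.5],
    [5, 10, -1.9],
    [5.8, 11.6, -2.2],
    [6.5, 13, -2.4]
  ],
  "hand": [1, 1, 1, 1, 1, 1, 1, 1]
}}

```text
clock: 1.1
tcp_pos: [0.4113, -0.2474, 0.1588]
orientation: [-2.092, -2.343, 0.0]
contact_force: [0.6, 0.1, 0.0]
grip_width: 0.0855
gripper_force: 0.0
```

```bash
cat >> h.py <<'E'
from scipy.spatial.transform import Rotation as T
def go(x,y,z,yaw):
    o=r.get_obs(); M=T.from_rotvec(o['orientation']); a=np.radians(yaw); c,s=np.cos(a),np.sin(a)
    G=T.from_matrix([[c,s,0],[s,-c,0],[0,0,-1]])
    print('slide',np.round((np.array([x,y,z])-o['tcp_pos'])/.03,2),'turn',np.round((G*M.inv()).as_rotvec(True)/5,2),'clock',o['clock'],'F',o['contact_force'].round(1),'w',o['grip_width'],'tcp',o['tcp_pos'].round(4))
E
python3 -c "
from h import *
go(.439,-.1935,.15,112.2)"
```

```text
slide [ 0.92  1.8  -0.29] turn [-0.   -0.01  3.15] clock 1.1 F [0.6 0.1 0. ] w 0.0854811502444404 tcp [ 0.4113 -0.2474  0.1588]
```

{"op": "servo_tool", "data": {
  "turn": [
    [0, 0, 1.6],
    [0, 0, 3.15],
    [0, 0, 3.15],
    [0, 0, 3.15]
  ],
  "slide": [
    [0.46, 0.9, -0.2],
    [0.92, 1.8, -0.3],
    [0.92, 1.8, -1],
    [0.92, 1.8, -1.8]
  ],
  "hand": [1, 1, 1, 1]
}}

```text
clock: 1.6
tcp_pos: [0.439, -0.1952, 0.1049]
orientation: [1.757, 2.603, 0.0]
contact_force: [-0.0, -0.4, -0.1]
grip_width: 0.085
gripper_force: 0.0
```

```bash
python3 -c "
from h import *
p,d=grab('scene','s1');cv2.imwrite('pics/s1c.png',cv2.resize(p[180:380,130:400,::-1],None,fx=2.8,fy=2.8))
go(.439,-.1935,.005,112.2)"
```

```text
slide [ 0.07  0.04 -3.23] turn [-0.02 -0.04  0.05] clock 1.65 F [-0.9 -0.7 -2.5] w 0.08555387277502646 tcp [ 0.4368 -0.1947  0.102 ]
```

View pics/s1c.png

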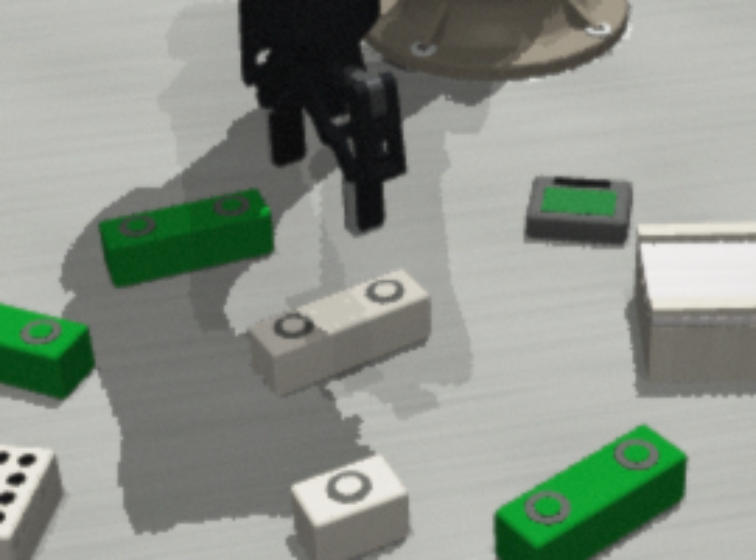

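The fingers stand astride the white cartridge, which is at (340,330) in the crop, and nothing is in the way. I'll go down and grip.

{"op": "servo_tool", "data": {
  "turn": [
    [0, 0, 0],
    [0, 0, 0],
    [0, 0, 0],
    [0, 0, 0],
    [0, 0, 0],
    [0, 0, 0],
    [0, 0, 0],
    [0, 0, 0]
  ],
  "slide": [
    [0, 0, -1],
    [0, 0, -2],
    [0, 0, -2.8],
    [0, 0, -3.2],
    [0, 0, -3.2],
    [0, 0, -3.2],
    [0, 0, -3.2],
    [0, 0, -3.2]
  ],
  "hand": [1, 1, 1, 1, 0.7, 0.3, 0, 0],
  "squeeze": 40
}}

```text
clock: 2.65
tcp_pos: [0.4394, -0.1958, 0.0104]
orientation: [1.758, 2.601, 0.0]
contact_force: [-1.5, 1.1, 5.7]
grip_width: 0.0355
gripper_force: 40.3
```

{"op": "servo_tool", "data": {
  "turn": [
    [0, 0, 0],
    [0, 0, 0],
    [0, 0, 0],
    [0, 0, 0],
    [0, 0, 0],
    [0, 0, 0]
  ],
  "slide": [
    [0, 0, 0],
    [0, 0, 0],
    [0, 0, 0.5],
    [0, 0, 1.5],
    [0, 0, 3],
    [0, 0, 4]
  ],
  "hand": [0, 0, 0, 0, 0, 0]
}}

```text
clock: 3.4
tcp_pos: [0.439, -0.1956, 0.1321]
orientation: [1.757, 2.602, 0.001]
contact_force: [1.4, -1.4, -1.6]
grip_width: 0.0355
gripper_force: 40.3
```

```bash
python3 -c "
from h import *
e=np.array([.1919,.9814]);p=np.array([.4975,.1535])-.101*e
go(*p,.13,79)
p,d=grab('scene','s2');cv2.imwrite('pics/s2c.png',cv2.resize(p[180:380,130:400,::-1],None,fx=2.8,fy=2.8))"
```

```text
slide [ 1.3   8.33 -0.07] turn [ 0.02  0.02 -6.58] clock 3.4 F [ 1.4 -1.4 -1.6] w 0.03550891800415527 tcp [ 0.439  -0.1956  0.1321]
```

View pics/s2c.png

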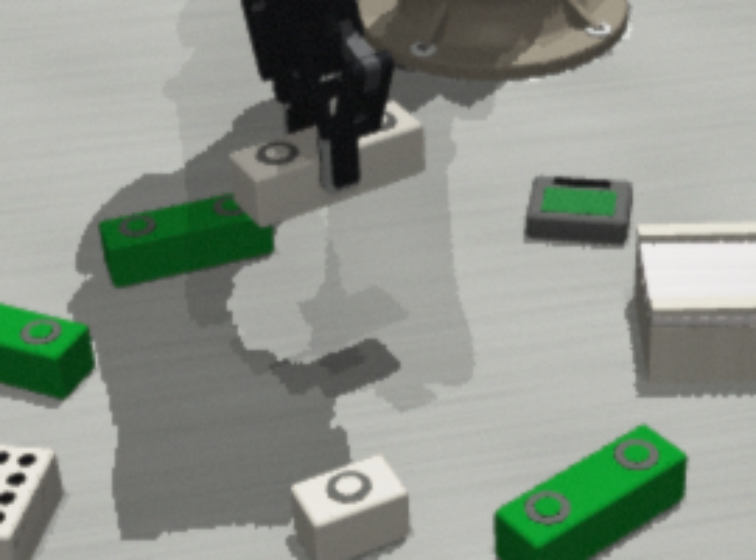

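Held level near the middle. Next: over the ledge, then a look.

{"op": "servo_tool", "data": {
  "turn": [
    [0, 0, -1.1],
    [0, 0, -2.2],
    [0, 0, -3.3],
    [0, 0, -4.4],
    [0, 0, -5.5],
    [0, 0, -6.6],
    [0, 0, -6.6],
    [0, 0, -6.6]
  ],
  "slide": [
    [0.2, 1.2, 0],
    [0.4, 2.6, 0],
    [0.6, 4, 0],
    [0.8, 5.4, 0],
    [1.1, 7, 0],
    [1.3, 8.3, -0.4],
    [1.3, 8.3, -1],
    [1.3, 8.3, -1.6]
  ],
  "hand": [0, 0, 0, 0, 0, 0, 0, 0]
}}

```text
clock: 4.45
tcp_pos: [0.4776, 0.0543, 0.0814]
orientation: [2.424, 1.998, 0.001]
contact_force: [-0.9, -0.4, -1.0]
grip_width: 0.0352
gripper_force: 40.3
```

```bash
python3 -c "
from h import *
p,d=grab('scene','s3');q,d=grab('top','t3');a=cv2.resize(p[200:330,320:580,::-1],(800,400));b=cv2.resize(q[170:270,180:280,::-1],(400,400))[:200*2]
cv2.imwrite('pics/s3c.png',cv2.resize(np.hstack([a[:,:400],b]),(800,400)))
e=np.array([.1919,.9814]);p=np.array([.4975,.1535])-.101*e
go(*p,.062,79)"
```

```text
slide [ 0.07  0.03 -0.61] turn [ 0.01 -0.04  0.01] clock 4.55 F [ 0.2  0.3 -1.3] w 0.03512069673524876 tcp [0.4761 0.0534 0.0803]
```

View pics/s3c.png

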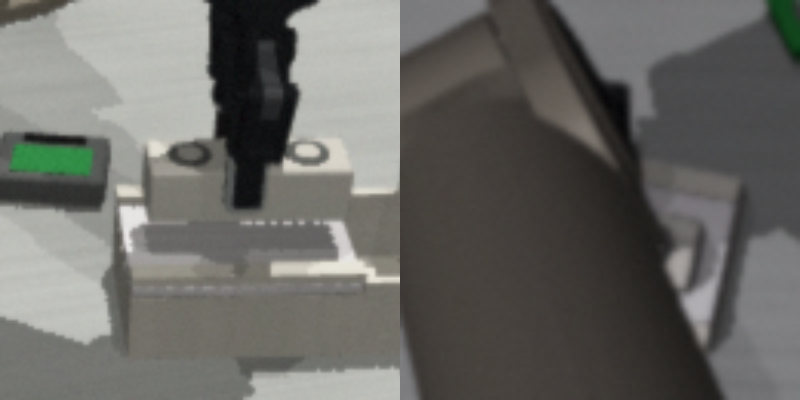

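The cartridge hangs above the ledge, in line and between the cheeks (left view, 150-350 over the ledge at 120-370). I'll lower it until it touches, then release.

{"op": "servo_tool", "data": {
  "turn": [
    [0, 0, 0],
    [0, 0, 0],
    [0, 0, 0],
    [0, 0, 0]
  ],
  "slide": [
    [0, 0, -0.2],
    [0, 0, -0.4],
    [0, 0, -0.6],
    [0, 0, -0.66]
  ],
  "hand": [0, 0, 0, 0]
}}

```text
clock: 5.05
tcp_pos: [0.4775, 0.0534, 0.0612]
orientation: [-2.426, -1.996, 0.001]
contact_force: [0.9, 0.6, -1.5]
grip_width: 0.0351
gripper_force: 40.3
```

{"op": "servo_tool", "data": {
  "turn": [
    [0, 0, 0],
    [0, 0, 0],
    [0, 0, 0]
  ],
  "slide": [
    [0, 0, -0.05],
    [0, 0, -0.1],
    [0, 0, -0.1]
  ],
  "hand": [0, 0, 0]
}}

```text
clock: 5.42
tcp_pos: [0.4776, 0.0535, 0.0604]
orientation: [2.425, 1.996, -0.001]
contact_force: [-8.6, -1.3, 24.8]
grip_width: 0.0354
gripper_force: 43.4
```

{"op": "servo_tool", "data": {
  "turn": [
    [0, 0, 0],
    [0, 0, 0],
    [0, 0, 0],
    [0, 0, 0],
    [0, 0, 0],
    [0, 0, 0],
    [0, 0, 0],
    [0, 0, 0]
  ],
  "slide": [
    [0, 0, 0.06],
    [0, 0, 0.06],
    [0, 0, 0.06],
    [0, 0, 0.06],
    [0, 0, 0.5],
    [0, 0, 1.2],
    [0, 0, 2],
    [-0.25, -1.3, 2.2]
  ],
  "hand": [0, 0.5, 0.8, 0.8, 0.8, 0.8, 0.8, 0.8]
}}

```text
clock: 6.42
tcp_pos: [0.4722, 0.0171, 0.1272]
orientation: [2.419, 2.002, 0.008]
contact_force: [0.9, -0.7, -0.1]
grip_width: 0.0684
gripper_force: 0.0
```

{"op": "servo_tool", "data": {
  "turn": [
    [0, 0, 0],
    [0, 0, 0],
    [0, 0, 0],
    [0, 0, 0]
  ],
  "slide": [
    [-0.15, -0.8, 0],
    [-0.3, -1.6, 0],
    [-0.3, -1.6, 0],
    [-0.3, -1.6, 0]
  ],
  "hand": [0, 0, 0, 0]
}}

```text
clock: 6.92
tcp_pos: [0.4615, -0.0327, 0.125]
orientation: [2.425, 1.997, 0.002]
contact_force: [0.2, 0.4, 0.4]
grip_width: 0.0005
gripper_force: 0.0
```

```bash
python3 -c "
from h import *
p,d=grab('scene','s4');q,d=grab('top','t4');a=cv2.resize(p[200:330,320:580,::-1],(800,400));b=cv2.resize(q[170:270,180:280,::-1],(400,400))
cv2.imwrite('pics/s4c.png',np.hstack([a[:,:400],b]))
e=np.array([.1919,.9814]);p=np.array([.4975,.1535])-.182*e
go(*p,.066,79)"
```

```text
slide [ 0.03  0.24 -1.96] turn [-0.01  0.01 -0.  ] clock 7.025 F [-0.1 -0.1  0.2] w 3.54545133622627e-05 tcp [ 0.4615 -0.0323  0.1248]
```

View pics/s4c.png

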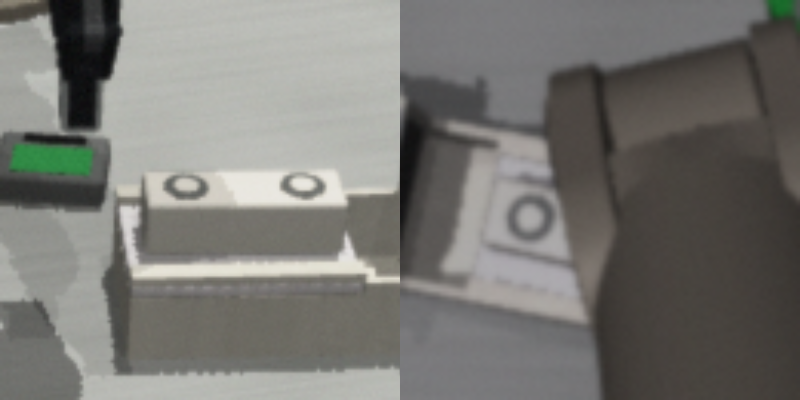

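Resting on the ledge, in line, with nothing disturbed. I'll lower the shut fingers behind it and push.

{"op": "servo_tool", "data": {
  "turn": [
    [0, 0, 0],
    [0, 0, 0],
    [0, 0, 0],
    [0, 0, 0],
    [0, 0, 0],
    [0, 0, 0],
    [0, 0, 0],
    [0, 0, 0]
  ],
  "slide": [
    [0, 0, -0.8],
    [0, 0, -1.6],
    [0, 0, -1.95],
    [0.06, 0.3, -1.95],
    [0.12, 0.6, -1.95],
    [0.18, 0.9, -1.95],
    [0.24, 1.2, -1.95],
    [0.3, 1.5, -1.95]
  ],
  "hand": [0, 0, 0, 0, 0, 0, 0, 0]
}}

```text
clock: 8.02
tcp_pos: [0.4704, 0.0118, 0.0663]
orientation: [2.425, 1.996, 0.0]
contact_force: [-0.6, -2.0, 1.1]
grip_width: 0.0002
gripper_force: 1.0
```

{"op": "servo_tool", "data": {
  "turn": [
    [0, 0, 0],
    [0, 0, 0],
    [0, 0, 0],
    [0, 0, 0]
  ],
  "slide": [
    [0.06, 0.3, 0],
    [0.12, 0.6, 0],
    [0.16, 0.8, 0],
    [0.16, 0.8, 0]
  ],
  "hand": [0, 0, 0, 0]
}}

```text
clock: 8.52
tcp_pos: [0.4751, 0.0364, 0.066]
orientation: [-2.424, -1.998, -0.001]
contact_force: [0.2, 0.2, -0.4]
grip_width: -0.0003
gripper_force: 0.0
```

```bash
python3 -c "
from h import *
p,d=grab('scene','s5');q,d=grab('top','t5');a=cv2.resize(p[200:330,340:600,::-1],(800,400))
cv2.imwrite('pics/s5c.png',a)
e=np.array([.1919,.9814]);p=np.array([.4975,.1535])-.012*e
go(*p,.066,79)"
```

```text
slide [0.68 3.53 0.  ] turn [-0.   -0.    0.01] clock 8.625 F [ 0.2  0.4 -0.3] w 5.128546593248896e-05 tcp [0.4749 0.0358 0.0659]
```

View pics/s5c.png

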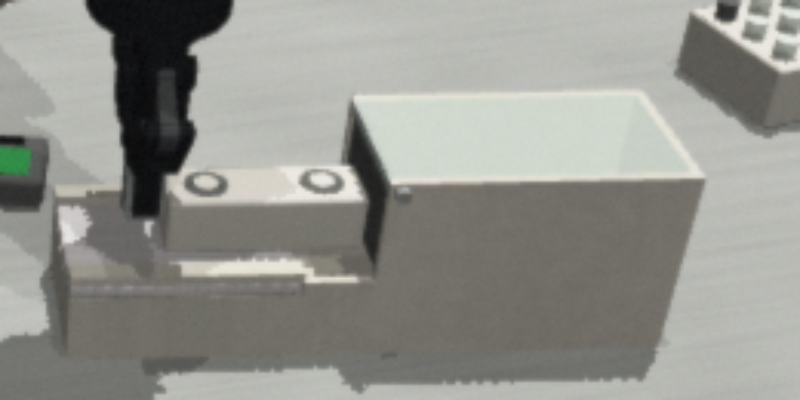

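The cartridge is in line and its front has reached the flap (crop 370,230). I'll push on.

{"op": "servo_tool", "data": {
  "turn": [
    [0, 0, 0],
    [0, 0, 0],
    [0, 0, 0],
    [0, 0, 0],
    [0, 0, 0],
    [0, 0, 0],
    [0, 0, 0],
    [0, 0, 0]
  ],
  "slide": [
    [0.05, 0.25, 0],
    [0.1, 0.5, 0],
    [0.15, 0.75, 0],
    [0.2, 1, 0],
    [0.25, 1.25, 0],
    [0.3, 1.5, 0],
    [0.34, 1.75, 0],
    [0.39, 2, 0]
  ],
  "hand": [0, 0, 0, 0, 0, 0, 0, 0]
}}

```text
clock: 9.62
tcp_pos: [0.4866, 0.0963, 0.0659]
orientation: [-2.425, -1.997, -0.0]
contact_force: [-1.3, -2.9, -0.5]
grip_width: 0.0
gripper_force: 0.9
```

{"op": "servo_tool", "data": {
  "turn": [
    [0, 0, 0],
    [0, 0, 0],
    [0, 0, 0],
    [0, 0, 0],
    [0, 0, 0],
    [0, 0, 0],
    [0, 0, 0],
    [0, 0, 0]
  ],
  "slide": [
    [0.05, 0.25, 0],
    [0.1, 0.5, 0],
    [0.15, 0.75, 0],
    [0.2, 1, 0],
    [0.25, 1.25, 0],
    [0.29, 1.45, 0],
    [0.29, 1.45, 0],
    [0.29, 1.45, 0]
  ],
  "hand": [0, 0, 0, 0, 0, 0, 0, 0]
}}

```text
clock: 10.62
tcp_pos: [0.4953, 0.1389, 0.0659]
orientation: [-2.426, -1.996, 0.0]
contact_force: [0.3, -1.3, -0.3]
grip_width: 0.0
gripper_force: 0.5
```

```bash
python3 -c "
from h import *
p,d=grab('scene','s6');q,d=grab('top','t6');a=cv2.resize(p[200:330,340:600,::-1],(800,400));b=cv2.resize(q[170:270,80:280,::-1],(400,200))
cv2.imwrite('pics/s6c.png',np.vstack([a,np.pad(b,((0,0),(0,400),(0,0)))]))
e=np.array([.1919,.9814]);p=np.array([.4975,.1535])-.012*e
go(*p,.066,79)"
```

```text
slide [-0.   0.1  0. ] turn [ 0.   -0.    0.02] clock 10.725 F [-0.8 -1.2  0.3] w 0.0001566047628223331 tcp [0.4953 0.1387 0.066 ]
```

View pics/s6c.png

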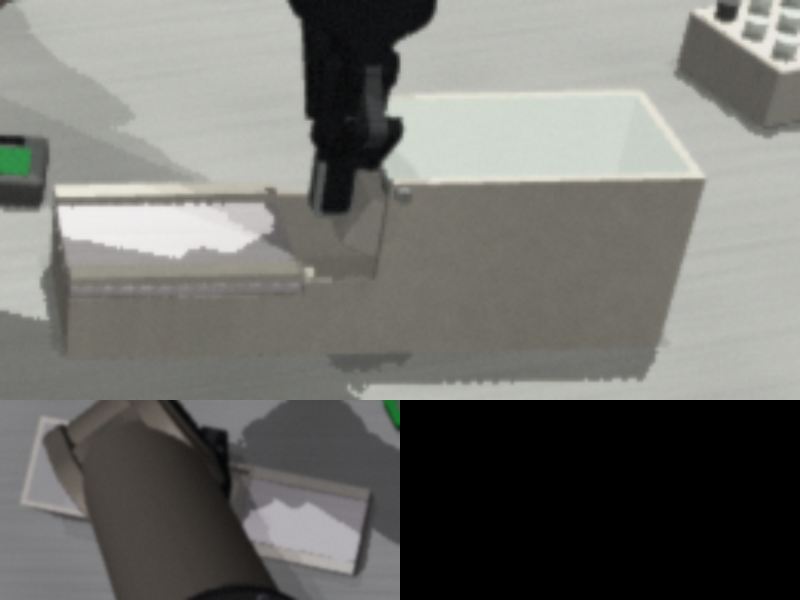

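The ledge is empty and the cartridge is out of sight. Next I'll draw the fingers back and up to check.

{"op": "servo_tool", "data": {
  "turn": [
    [0, 0, 0],
    [0, 0, 0],
    [0, 0, 0],
    [0, 0, 0],
    [0, 0, 0],
    [0, 0, 0],
    [0, 0, 0],
    [0, 0, 0]
  ],
  "slide": [
    [-0.1, -0.5, 0],
    [-0.3, -1.5, 0],
    [-0.6, -3, 0.3],
    [-0.9, -4.5, 1.5],
    [-1.1, -5.6, 3],
    [-1.1, -7, 4.2],
    [-1.1, -8.5, 4.5],
    [-1.1, -10, 4.5]
  ],
  "hand": [0, 0, 0, 0, 0, 0, 0, 0]
}}

```text
clock: 11.72
tcp_pos: [0.4623, -0.1635, 0.2025]
orientation: [2.424, 1.993, 0.002]
contact_force: [0.1, -0.5, -0.5]
grip_width: 0.0003
gripper_force: 0.0
```

```bash
python3 -c "
from h import *
p,d=grab('scene','s7');q,d=grab('top','t7');a=cv2.resize(p[200:330,340:600,::-1],(600,300));b=cv2.resize(q[170:270,80:280,::-1],(600,300))
a=cv2.convertScaleAbs(a,alpha=1.3);b=cv2.convertScaleAbs(b,alpha=1.6)
cv2.imwrite('pics/s7c.png',np.vstack([a,b]))
print(r.get_obs()['clock'])"
```

```text
11.825
```

View pics/s7c.png

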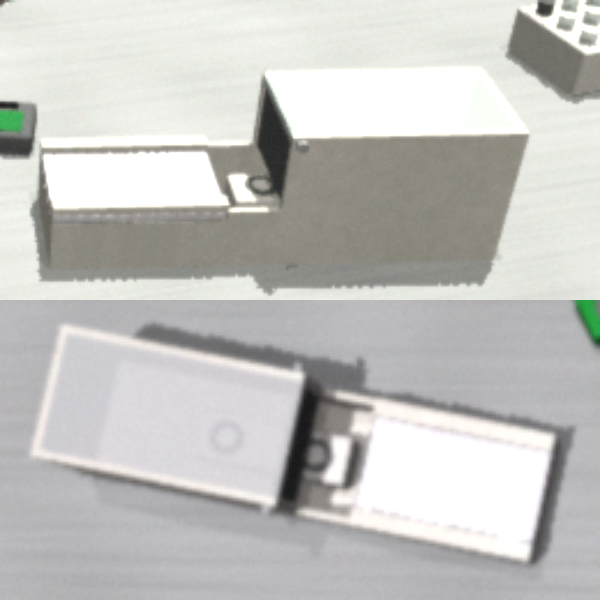

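The top view shows the cartridge flat on the low floor and the flap hanging shut, but the rear end (crop 350,462) still sticks out under the flap. There is plenty of time, so I'll measure it and try to nudge it farther in with a leaning tool.

```bash
python3 -c "
from h import *
O=np.array([.4975,.1535]);e=np.array([.1919,.9814]);n=np.array([-e[1],e[0]])
for u,v in((355,437),(345,488),(372,405)):
    w=world('top',None,80+u/3-.3,170+(v-300)/3-.3,.05 if v==405 else .039);print(w,(w[:2]-O)@e,(w[:2]-O)@n)
p=O-.013*e; go(*p,.09,79)"
```

```text
[0.50920094 0.12545532 0.039     ] -0.02527763570834825 -0.016865071465016646
[0.47309166 0.13164948 0.039     ] -0.026128065575249042 0.019761232322439558
[0.53040371 0.1120245  0.05      ] -0.034389837174050905 -0.040250850781877234
slide [ 1.13 10.27 -3.71] turn [0.03 0.01 0.12] clock 11.825 F [-0.6  0.5 -0.3] w -0.0003285160931731718 tcp [ 0.4611 -0.1673  0.2012]
```

{"op": "servo_tool", "data": {
  "turn": [
    [1, -0.2, 0],
    [2, -0.4, 0],
    [3, -0.6, 0],
    [4, -0.8, 0],
    [5, -1, 0],
    [5.9, -1.15, 0],
    [5.9, -1.15, 0]
  ],
  "slide": [
    [0, 0, 0],
    [0, 0, 0],
    [0, 0, 0],
    [0, 0, 0],
    [0, 0, 0],
    [0, 0, 0],
    [0, 0, 0]
  ],
  "hand": [0, 0, 0, 0, 0, 0, 0]
}}

```text
clock: 12.7
tcp_pos: [0.4614, -0.1624, 0.2001]
orientation: [-2.128, -1.744, -0.569]
contact_force: [0.5, 0.3, 0.4]
grip_width: -0.0001
gripper_force: 0.0
```

{"op": "servo_tool", "data": {
  "turn": [
    [0, 0, 0],
    [0, 0, 0],
    [0, 0, 0],
    [0, 0, 0],
    [0, 0, 0],
    [0, 0, 0],
    [0, 0, 0],
    [0, 0, 0]
  ],
  "slide": [
    [0.2, 1.8, -0.5],
    [0.4, 3.6, -1],
    [0.6, 5.4, -1.5],
    [0.8, 7.2, -2],
    [1, 9, -2.8],
    [1.1, 9.8, -3.8],
    [1.12, 10.1, -4.6],
    [1.12, 10.1, -4.7]
  ],
  "hand": [0, 0, 0, 0, 0, 0, 0, 0]
}}

```text
clock: 13.7
tcp_pos: [0.4945, 0.1436, 0.0594]
orientation: [-2.121, -1.751, -0.567]
contact_force: [-0.1, -0.6, -0.1]
grip_width: -0.0004
gripper_force: 0.0
```

{"op": "servo_tool", "data": {
  "turn": [
    [0, 0, 0],
    [0, 0, 0],
    [0, 0, 0],
    [0, 0, 0]
  ],
  "slide": [
    [0, 0, -0.2],
    [0, 0, -0.4],
    [0, 0, -0.5],
    [0, 0, -0.5]
  ],
  "hand": [0, 0, 0, 0]
}}

```text
clock: 14.2
tcp_pos: [0.4961, 0.1416, 0.045]
orientation: [-2.125, -1.748, -0.57]
contact_force: [-0.6, -0.1, -0.9]
grip_width: -0.0002
gripper_force: 0.0
```

```bash
python3 -c "
from h import *
O=np.array([.4975,.1535]);e=np.array([.1919,.9814])
o=r.get_obs();print(o['clock'],o['tcp_pos'],(o['tcp_pos'][:2]-O)@e,o['contact_force'])"
```

```text
14.2 [0.49609121 0.14163034 0.04504845] -0.011919235420695597 [-0.57704699 -0.10945514 -0.85084645]
```

{"op": "servo_tool", "data": {
  "turn": [
    [0, 0, 0],
    [0, 0, 0],
    [0, 0, 0]
  ],
  "slide": [
    [0, 0, -0.07],
    [0, 0, -0.14],
    [0, 0, -0.14]
  ],
  "hand": [0, 0, 0]
}}

```text
clock: 14.58
tcp_pos: [0.4964, 0.142, 0.0424]
orientation: [-2.124, -1.749, -0.571]
contact_force: [-7.7, -8.0, 24.3]
grip_width: -0.0001
gripper_force: 12.3
```

{"op": "servo_tool", "data": {
  "turn": [
    [0, 0, 0],
    [0, 0, 0],
    [0, 0, 0],
    [0, 0, 0]
  ],
  "slide": [
    [0.02, 0.1, 0.03],
    [0.05, 0.25, 0.04],
    [0.07, 0.35, 0.04],
    [0.07, 0.35, 0.04]
  ],
  "hand": [0, 0, 0, 0]
}}

```text
clock: 15.08
tcp_pos: [0.5, 0.1512, 0.0428]
orientation: [-2.128, -1.749, -0.573]
contact_force: [-0.6, -6.7, 9.5]
grip_width: -0.0001
gripper_force: 5.5
```

{"op": "servo_tool", "data": {
  "turn": [
    [0, 0, 0],
    [0, 0, 0],
    [0, 0, 0],
    [0, 0, 0],
    [0, 0, 0],
    [0, 0, 0],
    [0, 0, 0]
  ],
  "slide": [
    [0, 0, 0.5],
    [0, -0.3, 1.5],
    [-0.4, -2, 2.5],
    [-0.7, -4, 3.5],
    [-1, -6, 4.5],
    [-1, -8, 4.5],
    [-1, -10, 4.5]
  ],
  "hand": [0, 0, 0, 0, 0, 0, 0]
}}

```text
clock: 15.95
tcp_pos: [0.4679, -0.1448, 0.1787]
orientation: [-2.125, -1.751, -0.57]
contact_force: [2.4, -0.1, 0.3]
grip_width: -0.0002
gripper_force: 0.0
```

```bash
python3 -c "
from h import *
p,d=grab('scene','s8');q,d=grab('top','t8');a=cv2.resize(p[200:330,340:600,::-1],(600,300));b=cv2.resize(q[170:270,80:280,::-1],(600,300))
a=cv2.convertScaleAbs(a,alpha=1.3);b=cv2.convertScaleAbs(b,alpha=1.6)
cv2.imwrite('pics/s8c.png',np.vstack([a,b]))
print(r.get_obs()['clock'])"
```

```text
16.05
```

View pics/s8c.png

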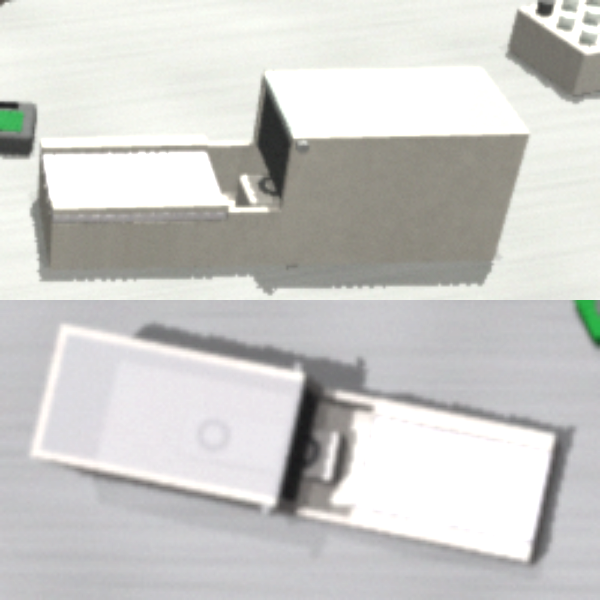

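That worked: the rear moved about 10 mm further in and the flap stays shut. I'll repeat the nudge.

{"op": "servo_tool", "data": {
  "turn": [
    [0, 0, 0],
    [0, 0, 0],
    [0, 0, 0],
    [0, 0, 0],
    [0, 0, 0],
    [0, 0, 0],
    [0, 0, 0],
    [0, 0, 0]
  ],
  "slide": [
    [0.2, 1.8, 0],
    [0.4, 3.6, -0.4],
    [0.6, 5.4, -1],
    [0.8, 7.2, -1.8],
    [0.9, 8.8, -2.8],
    [0.9, 9.5, -3.8],
    [0.9, 9.5, -4.3],
    [0.9, 9.5, -4.4]
  ],
  "hand": [0, 0, 0, 0, 0, 0, 0, 0]
}}

```text
clock: 17.05
tcp_pos: [0.4947, 0.1412, 0.0445]
orientation: [-2.125, -1.747, -0.568]
contact_force: [1.0, -0.3, 0.1]
grip_width: -0.0004
gripper_force: 0.0
```

```bash
python3 -c "
from h import *
O=np.array([.4975,.1535]);e=np.array([.1919,.9814])
o=r.get_obs();print(o['clock'],o['tcp_pos'],(o['tcp_pos'][:2]-O)@e,o['contact_force'])"
```

```text
17.05 [0.49467553 0.141185   0.04454333] -0.012627958544712737 [ 0.98237501 -0.26868391  0.05223229]
```

{"op": "servo_tool", "data": {
  "turn": [
    [0, 0, 0],
    [0, 0, 0],
    [0, 0, 0],
    [0, 0, 0],
    [0, 0, 0],
    [0, 0, 0],
    [0, 0, 0]
  ],
  "slide": [
    [0, 0, -0.13],
    [0.02, 0.1, -0.13],
    [0.04, 0.2, -0.13],
    [0.06, 0.3, -0.12],
    [0.08, 0.4, -0.11],
    [0.1, 0.5, -0.1],
    [0.11, 0.55, -0.1]
  ],
  "hand": [0, 0, 0, 0, 0, 0, 0]
}}

```text
clock: 17.92
tcp_pos: [0.4984, 0.1586, 0.042]
orientation: [-2.124, -1.749, -0.57]
contact_force: [0.3, -2.5, 1.8]
grip_width: 0.0
gripper_force: 1.1
```

{"op": "servo_tool", "data": {
  "turn": [
    [0, 0, 0],
    [0, 0, 0],
    [0, 0, 0],
    [0, 0, 0],
    [0, 0, 0],
    [0, 0, 0],
    [0, 0, 0],
    [0, 0, 0]
  ],
  "slide": [
    [0.02, 0.1, 0],
    [0.02, 0.1, 0],
    [-0.1, -0.4, 0.4],
    [-0.2, -1.2, 1.5],
    [-0.5, -3, 3],
    [-1, -5, 4.5],
    [-1, -7, 4.5],
    [-1, -9, 4.5]
  ],
  "hand": [0, 0, 0, 0, 0, 0, 0, 0]
}}

```text
clock: 18.92
tcp_pos: [0.4679, -0.1008, 0.1785]
orientation: [-2.126, -1.751, -0.571]
contact_force: [1.8, 0.2, -0.3]
grip_width: -0.0002
gripper_force: 0.0
```

```bash
python3 -c "
from h import *
p,d=grab('scene','s9');q,d=grab('top','t9');a=cv2.resize(p[200:330,340:600,::-1],(600,300));b=cv2.resize(q[170:270,80:280,::-1],(600,300))
a=cv2.convertScaleAbs(a,alpha=1.3);b=cv2.convertScaleAbs(b,alpha=1.6)
cv2.imwrite('pics/s9c.png',np.vstack([a,b]))
o=r.get_obs();print(o['clock'],o['tcp_pos'])"
```

```text
19.025 [ 0.46855672 -0.10705377  0.17691802]
```

View pics/s9c.png

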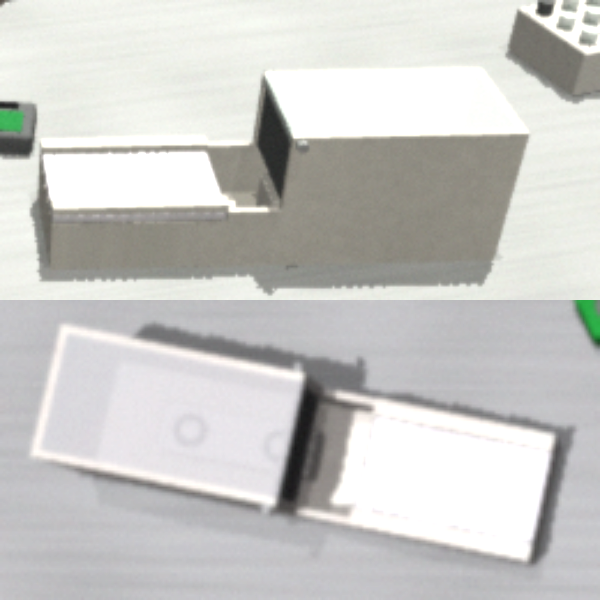

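The cartridge is now inside: both ports show through the roof at (190,430) and (278,445), and the rear end is level with the mouth. The flap is shut and the arm is clear, so I'll hand in.

```bash
python3 -c "
from h import *
print(r.hand_in())"
```

```text
the job is handed in; nothing more can be done
None
```

The long cartridge was placed on the ledge and pushed through the flap; it lies on the drop box floor with its rear about level with the mouth, the flap is shut, the short cartridge was not touched, and the job was handed in at about 19 s (it first landed with its rear about 25 mm short of the flap, so I nudged it in with the fingertips).

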